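Stow the compartment case under the riser and button it in

TASK

Put the orange compartment case away under the plywood riser: turn the wooden turn button at the riser's mouth aside, slide the case gently along the desk, in through the mouth of the riser, until it is fully home against the stop at the back, then turn the button back so that it lies straight across in front of the case. The confetti pack lying on the case's lid goes in with it, still lying on the lid, and neither may bump the underside of the shelf. Leave everything else on the riser and the desk where it stands.

Things in the scene. Friction and masses are not known exactly. Their poses are not given: they have to be found in the camera images.
- riser: Fixed plywood riser: shelf on two side panels, open towards the robot. Origin on the desk under the middle of the shelf's front edge; x runs level into the bay, y to the left, z up. Bay 238 mm clear (y = -119 to +119 mm) between panels 15 mm thick; each goes on towards the robot as a low runner, 28 mm high, to x = -52 mm. Across the back a stop rail 36 mm high, front face at x = 126 mm
- riser_shelf: The shelf board of the riser: x = 0 to 170 mm, 268 mm wide, 14 mm thick, underside 64 mm and top 78 mm above the desk. Same origin and axes as the riser
- bay_home (a point): Point on the desk, riser x = 50 mm, y = 0, with the riser's axes: the case's origin lies here when the case is home against the stop, square and in the middle. The case's front then stands about 25 mm proud of the shelf's edge, 5 mm behind the button's way
- button_pivot (a point): Screw on which the turn button turns about a vertical line, on top of the left runner: riser x = -37.5 mm, y = +126.5 mm; point at the button's underside, 28 mm above the desk
- turn_button (a joint): Angle of the dark, flat wooden turn button, 14 mm wide, 8 mm thick (28 to 36 mm above the desk), 42 mm from screw to tip. It swings level: 0 lies straight across the mouth (points to riser -y), in the case's way; grows as the tip swings towards the robot (1.57 points to riser -x) and on to the left (3.14, clear of everything). Stops at -0.08 and 3.22. Stays where left; 1 N at the knob moves it
- button_knob (a point): Middle of the round upright knob of the turn button, 12 mm thick, 22 mm high (36 to 58 mm above the desk; this point at 47 mm), 34 mm from the screw along the button. Pinch it from above or push it
- parts_case: Loose, low orange compartment case with a flat clear lid (lid is shut and stays shut), 152 mm deep (its x, from front -76 to back +76 mm), 220 mm wide (its y), 37 mm high, about 0.5 kg. Origin under its middle, on the desk; its back (+x) goes into the riser first. In the middle of its front a catch 40 mm wide stands out 3 mm. Too wide to grasp: push it on its upright front and sides
- confetti_pack: Flat pack of confetti, 130 x 90 x 17 mm, about 60 g, lying loose on the lid of the case, its long side about across the case. Origin under its middle; the top of the pack is about 55 mm above the desk
- jar_blue: Jar with blue confetti and a wooden-coloured lid, diameter 63 mm, 92 mm high, standing at the back of the riser's shelf (its middle about 98 mm behind the front edge); origin under its middle
- jar_pink: Jar with pink and purple confetti and a white lid, diameter 63 mm, 92 mm high, at the back of the riser's shelf; origin under its middle
- gift_box: Teal gift box with a white band, 70 x 71 x 57 mm, at the back of the riser's shelf; origin under its middle
- tape_dispenser: Black desk tape dispenser, 158 x 60 x 76 mm, on the desk at the right; origin under its middle
- ribbon_pink: Spool of pink ribbon, diameter 54 mm, 64 mm high, on the desk at the right; origin under its middle
- ribbon_green: Spool of green ribbon, diameter 48 mm, 100 mm high, on the desk at the right; origin under its middle
- calculator: Dark desk calculator, 125 x 74 x 15 mm, on the desk at the left; origin under its middle
- marker_red: Red marker pen, 140 mm long, 19 mm thick, lying on the desk at the left; origin under its middle
Not all that is in view belongs to the job. Of the things that look like the confetti_pack, the larger one is meant.

How it is judged:
On the way, in this order (a step that is already met when the one before it is completed fails the run):
1. the turn button is turned aside, out of the mouth of the riser (beyond 1.4 rad) (value of joint turn_button above 1.4 rad), for 0.2 s.
2. the case is home under the riser (x of parts_case in the frame of bay_home between -0.005 and 0.005 m and y of parts_case in the frame of bay_home between -0.02 and 0.02 m and angle between the x axis of parts_case and the x axis of riser, either way round below 0.12 rad and z of parts_case in the frame of bay_home below 0.006 m), for 0.2 s.
At the end, for the whole second after the job is handed in: The case is at rest on the desk, home against the stop within 5 mm, within 20 mm of the bay's middle and 0.12 rad of square; the pack lies on its lid (within 30 mm of the lid's middle front to back, 50 mm across); the button lies across its front within 0.25 rad (all of step 2 and x of confetti_pack in the frame of parts_case between -0.03 and 0.03 m and y of confetti_pack in the frame of parts_case between -0.05 and 0.05 m and z of confetti_pack in the frame of parts_case between 0.03 and 0.045 m and value of joint turn_button below 0.25 rad and linear speed of parts_case below 0.02 m/s); the robot touches nothing.
It fails at once if the case or the pack bumps the underside or edge of the shelf (over 3 N) (contact force between any of parts_case, confetti_pack and riser_shelf above 3 N).
It fails at once if the case is shoved hard (faster than 0.35 m/s) (linear speed of parts_case above 0.35 m/s).
It fails at once if something else on the riser or the desk is moved more than 25 mm (distance of any of jar_blue, jar_pink, gift_box, tape_dispenser, ribbon_pink, ribbon_green, calculator, marker_red from where it was at the start of the episode above 0.025 m).
It also fails if it takes over 72 s, if anything falls off the work surface, if the arm or the gripper's body presses on something with over 40 N, if the wrist force passes 120 N, or if a joint passes its speed limit or range.

ROBOT

A 6-joint arm with a two-finger parallel gripper is mounted at the origin on a cart in front of the work surface, level with it; the furniture and walls round the work are solid. World frame = base frame: x ahead of the robot, y to its left, z up, the work surface at z = 0. Lengths are in m, angles in rad, forces in N, time in s.
With the tool pointing down it reaches from about 0.25 to 0.775 m from the base axis. Payload 4 kg.
Tool frame: the origin (TCP) lies at the very end of the fingers, on their centre line; the grasp point (between the pads) lies 19 mm behind it; z points along the fingers, y is the line along which they close (so a half turn about z gives the same grasp; the last joint's range is limited). The gripper opens to 94 mm and grips with 3 to 60 N. Pads are 16 mm wide; open, the fingers measure 119 mm over their backs; the gripper's body (75 mm by 177 mm) begins 78 mm behind the grasp point.
Start: joints at [-1.409, 0.087, 1.371, -0, 1.684, -0.103], TCP at [0.144, -0.531, 0.206] pointing down, gripper open.
Joint ranges: [-3.1, 3.1], [-0.76, 2.03], [0.27, 2.55], [-1.08, 4.22], [0.17, 2.65], [-2.57, 2.57]. Speed limits (rad/s): [2.79, 2.79, 3.14, 3.14, 3.14, 3.14].

INTERFACE

Orientations are given as a unit quaternion [w, x, y, z].
In Python, from station import arm gives the robot as it stands. Calls block until the motion is done:
- arm.move_pose(position, orientation): joint-space move of the TCP to a pose.
- arm.move_linear(position, orientation=None, vel=0.15): straight line of the TCP; orientation=None keeps the orientation; vel is the mean speed in m/s.
- arm.move_j(angles): joint-space move.
- arm.ungrasp() and arm.grab(): open the fingers fully, or close them until they stop; the grip force is fixed at half the most.
- arm.sleep(seconds).
- arm.inverse_kinematics(position, orientation): joint angles nearest the present ones, or None.
- arm.sense(): the state.
- arm.read_camera(name): name is "scene" or "side" or "wrist"; returns (picture, depth): 400x640x3 uint8, red, green, blue; 400x640 float32, m along the optical axis (not along the pixel's ray), 0 where there is no reading.
- arm.camera_params(name): a dict with "fovy" (degrees; the focal length in pixels is half the picture's height over the tangent of half this angle, whatever the lens; pixels are square), "cx", "cy" (the principal point, pixels), "k1" (the pictures are not rectified: a ray, as slopes to the right and down, at radius r is drawn at 1 + k1 r^2 times it, then the intrinsics apply), "pose" (4x4, takes a point from camera to world coordinates). Camera axes: x right, y up, looking along -z (the intrinsics and any distortion apply to the point x, -y, -z); pixel columns grow to the right and rows downward; lengths in m; the calibration is good to about 2 mm. A picture is of the moment at which its call begins: read the wrist's pose just before it. camera_params takes no time and is no camera call; for the wrist camera it gives the pose at the moment of the call.
A pose or a line that the arm cannot do raises arm.PlanningError and nothing moves.
- arm.close_job(): hands the job in; it is judged then, once.
Trained networks look in the newest picture that a camera, given by its name, has taken for a name from the list of things; names that differ only in an ending like _2 or _b are one class to them, and where a whole thing is asked for, a point or a joint stands for the part that bears it (a point fixed in the world has none). Each returns a list of dicts, best first, with "confidence" (0 to 1); they miss things now and then, are a little off and sometimes report something else, mostly with a low value. They report only what shows in the picture. A call takes as long as a camera call. They do not tell look-alikes from the thing itself.
- arm.search_frame(camera, thing): "extent" ([left, top, right, bottom] as shares, 0 to 1, of the picture: columns of its width, rows of its height, round what is visible of it).
The state is a dict: "time_s": time; "joints": joint angles; "joint_velocities": joint speeds; "joint_efforts": joint torques, N m; "tool_pos": TCP position; "orientation": TCP orientation; "wrist_force": force on the tool from outside, world axes, zero at the start; "torque": the same for the moment, N m; "gripper_width": finger opening in m; "gripper_force": force on a finger pad.
Only numpy, scipy, OpenCV 4.12 (cv2) and the standard library are available. Lean on these libraries where they do the work, as an engineer would, in place of code of your own. Each camera call takes 0.05 s, during which the arm holds its last target. There are 200 camera calls.

## Working session

There is one attempt and no reset: what is moved stays moved. The work goes in short steps, each a Python script; the robot and the scene stay as the last script left them, time stands still between calls to the robot, and variables do not carry over. Pictures are saved under pics/ and viewed, at most 10 in all, crops included, and the job is handed in when it is done.

```bash
mkdir -p pics; ls; cat > h.py <<'E'
from station import arm
import numpy as np, cv2
def ray(P,u,v):
    f=200/np.tan(np.radians(P["fovy"])/2)
    d=np.array([(u-P["cx"])/f,(v-P["cy"])/f]); s=d.copy()
    for _ in range(20): s=d/(1+P["k1"]*(s@s))
    return s
def pt(P,u,v,depth):   # pixel+depth -> world
    s=ray(P,u,v); return (P["pose"]@np.array([s[0]*depth,-s[1]*depth,-depth,1]))[:3]
def onz(P,u,v,z):      # pixel on plane z
    s=ray(P,u,v); T=np.array(P["pose"]); d=T[:3,:3]@np.array([s[0],-s[1],-1]); o=T[:3,3]
    return o+d*(z-o[2])/d[2]
def proj(P,p):
    q=np.linalg.inv(P["pose"])@np.append(p,1); s=np.array([q[0],-q[1]])/-q[2]
    f=200/np.tan(np.radians(P["fovy"])/2)
    return s*(1+P["k1"]*(s@s))*f+[P["cx"],P["cy"]]
def cloud(P,D):
    f=200/np.tan(np.radians(P["fovy"])/2)
    v,u=np.mgrid[0:400,0:640]; d=np.stack([(u-P["cx"])/f,(v-P["cy"])/f],-1); s=d.copy()
    for _ in range(20): s=d/(1+P["k1"]*(s**2).sum(-1,keepdims=True))
    c=np.stack([s[...,0]*D,-s[...,1]*D,-D],-1); T=np.array(P["pose"])
    return c@T[:3,:3].T+T[:3,3]
E
cat > a.py <<'E'
from h import *
import pickle
S=arm.sense(); print(S["time_s"],S["tool_pos"],S["orientation"],S["gripper_width"])
out={}
for n in ["scene","side"]:
    P=arm.camera_params(n); I,D=arm.read_camera(n); out[n]=(P,I,D)
    cv2.imwrite(f"pics/{n}0.png",I[...,::-1])
    print(n,P["fovy"],P["k1"],np.round(P["pose"],3).tolist())
    for t in ["parts_case","confetti_pack","turn_button","button_knob","riser","riser_shelf","calculator","marker_red","tape_dispenser","ribbon_pink","ribbon_green"]:
        print(t,[(np.round(np.array(r["extent"])*[640,400,640,400]).astype(int).tolist(),round(r["confidence"],2)) for r in arm.search_frame(n,t)][:4])
pickle.dump(out,open("v0.pkl","wb"))
E
python3 a.py
```

```text
pics
0.0 [ 0.14383677 -0.53030318  0.20433886] [-1.06415065e-03  9.91245955e-01  1.32023939e-01 -6.05030026e-05] 0.09417293583736482
scene 45.614699601356925 -0.0005117341809547986 [[0.013, 0.677, -0.735, -0.563], [-1.0, 0.018, -0.001, -0.01], [0.012, 0.735, 0.678, 1.049], [0.0, 0.0, 0.0, 1.0]]
parts_case [([246, 195, 271, 237], 0.83)]
confetti_pack [([171, 302, 211, 328], 0.97), ([408, 221, 459, 267], 0.72)]
turn_button [([237, 182, 252, 191], 0.47)]
button_knob []
riser [([236, 141, 272, 195], 0.69), ([191, 170, 217, 201], 0.21)]
riser_shelf [([235, 136, 276, 168], 0.73), ([236, 182, 249, 188], 0.45)]
calculator [([190, 172, 217, 199], 0.8), ([161, 223, 204, 232], 0.26)]
marker_red [([159, 221, 206, 237], 0.62)]
tape_dispenser [([408, 218, 458, 267], 0.7)]
ribbon_pink [([378, 210, 396, 233], 0.66)]
ribbon_green [([382, 215, 402, 248], 0.91)]
side 42.60028796434158 -0.15009528072993158 [[-0.264, 0.641, -0.72, -0.622], [-0.964, -0.176, 0.197, 0.294], [-0.0, 0.747, 0.665, 1.11], [0.0, 0.0, 0.0, 1.0]]
parts_case [([255, 194, 319, 240], 0.94)]
confetti_pack [([283, 199, 322, 231], 0.93), ([220, 313, 258, 341], 0.79)]
turn_button [([234, 186, 246, 195], 0.61)]
button_knob [([392, 188, 413, 225], 0.42)]
riser [([221, 141, 309, 204], 0.76)]
riser_shelf [([223, 136, 307, 176], 0.58)]
calculator [([178, 186, 215, 219], 0.55)]
marker_red [([170, 240, 219, 250], 0.54)]
tape_dispenser [([412, 188, 464, 231], 0.75), ([392, 188, 412, 226], 0.36)]
ribbon_pink [([387, 180, 402, 208], 0.65)]
ribbon_green [([393, 187, 415, 225], 0.84), ([269, 126, 295, 153], 0.41)]
```

View pics/scene0.png

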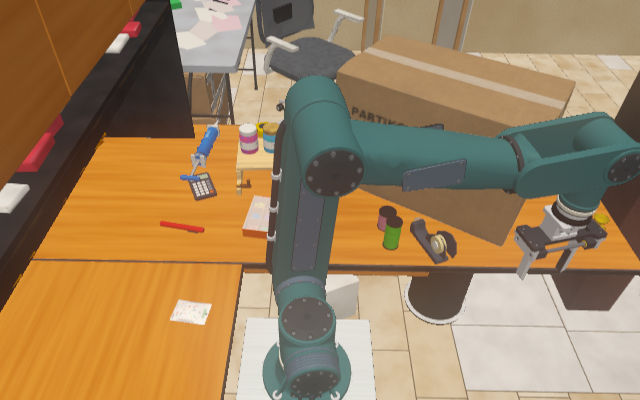

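View pics/side0.png

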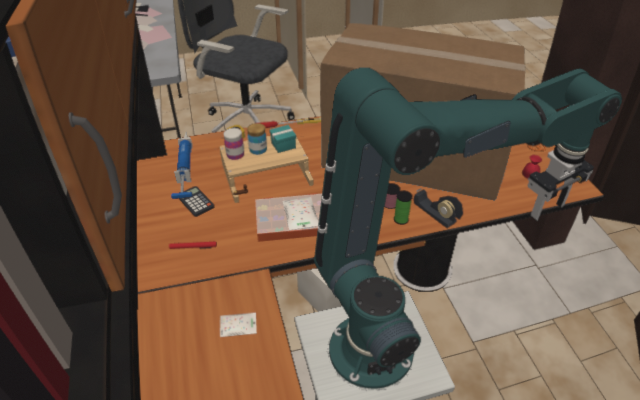

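Scene and side views: the case is at side (255–320, 195–240), with a confetti pack on its lid at about (301, 213). A look-alike pack lies on the left desk at side (238, 325) / scene (190, 312). The pack on the lid is the one I want. The turn button and knob are at side (240, 189). Next I'll move the wrist camera over them to measure.

```bash
cat > b.py <<'E'
from h import *
import pickle
V=pickle.load(open("v0.pkl","rb")); P,I,D=V["side"]; C=cloud(P,D)
for n,u,v in [("knob",245,188),("button",238,192),("shelfFL",230,176),("shelfFR",305,164),("caseFL",258,234),("pack",300,213),("caseBL",257,199),("marker",192,245),("calc",197,202),("jarp",233,135),("gift",284,135),("bluepen",184,195)]:
    print(n,np.round(C[v,u],3))
# view pose: camera relative to TCP
T=np.array(arm.camera_params("wrist")["pose"]); print(np.round(T,3)); print(arm.camera_params("wrist")["fovy"],arm.camera_params("wrist")["k1"])
for p in [(0.42,0.1,0.45),(0.35,0.1,0.45),(0.42,0.1,0.38)]:
  for yaw in [0,np.pi/2,-np.pi/2,np.pi]:
    # tool z down; yaw = direction of tool x
    q=[0,np.cos(yaw/2),np.sin(yaw/2),0]
    r=arm.inverse_kinematics(p,q); print(p,yaw,None if r is None else np.round(r,2))
E
python3 b.py
```

```text
knob [0.633 0.206 0.048]
button [0.63 0.23 0.04]
shelfFL [0.674 0.245 0.074]
shelfFR [ 0.696 -0.007  0.053]
caseFL [0.438 0.199 0.03 ]
pack [0.469 0.065 0.053]
caseBL [0.584 0.176 0.037]
marker [0.458 0.394 0.016]
calc [0.648 0.363 0.013]
jarp [0.755 0.214 0.173]
gift [0.764 0.046 0.135]
bluepen [0.674 0.401 0.029]
[[ 0.261  0.927  0.268  0.223]
 [-0.965  0.251  0.073 -0.51 ]
 [ 0.    -0.278  0.961  0.384]
 [ 0.     0.     0.     1.   ]]
59.931823414721244 -0.04641239300301145
(0.42, 0.1, 0.45) 0 [ 0.1  -0.09  1.06 -0.    2.17  1.67]
(0.42, 0.1, 0.45) 1.5707963267948966 [ 0.1  -0.09  1.06 -0.    2.17  0.1 ]
(0.42, 0.1, 0.45) -1.5707963267948966 None
(0.42, 0.1, 0.45) 3.141592653589793 [ 0.1  -0.09  1.06 -0.    2.17 -1.47]
(0.35, 0.1, 0.45) 0 [ 0.12 -0.23  1.18 -0.    2.2   1.69]
(0.35, 0.1, 0.45) 1.5707963267948966 [ 0.12 -0.23  1.18 -0.    2.2   0.12]
(0.35, 0.1, 0.45) -1.5707963267948966 None
(0.35, 0.1, 0.45) 3.141592653589793 [ 0.12 -0.23  1.18 -0.    2.2  -1.45]
(0.42, 0.1, 0.38) 0 [ 0.1  -0.14  1.25 -0.    2.03  1.67]
(0.42, 0.1, 0.38) 1.5707963267948966 [ 0.1  -0.14  1.25 -0.    2.03  0.1 ]
(0.42, 0.1, 0.38) -1.5707963267948966 None
(0.42, 0.1, 0.38) 3.141592653589793 [ 0.1  -0.14  1.25 -0.    2.03 -1.47]
```

```bash
cat > c.py <<'E'
from h import *
import pickle
p=np.array(arm.sense()["tool_pos"]); arm.move_linear(p+[0,0,0.17],vel=0.3)
q0=[0,1,0,0]
out=[]
for k,p in enumerate([(0.58,0.15,0.36),(0.58,0.05,0.36)]):
    arm.move_pose(p,q0); arm.sleep(0.2)
    P=arm.camera_params("wrist"); I,D=arm.read_camera("wrist"); out.append((P,I,D))
    cv2.imwrite(f"pics/w{k}.png",I[...,::-1])
    for t in ["parts_case","confetti_pack","turn_button","button_knob","riser_shelf"]:
        print(t,[(np.round(np.array(r["extent"])*[640,400,640,400]).astype(int).tolist(),round(r["confidence"],2)) for r in arm.search_frame("wrist",t)][:3])
pickle.dump(out,open("v1.pkl","wb")); S=arm.sense(); print(S["time_s"],S["tool_pos"],S["wrist_force"])
E
python3 c.py
```

```text
parts_case [([291, 157, 451, 268], 0.58)]
confetti_pack [([351, 181, 417, 266], 0.74), ([217, 371, 270, 397], 0.67), ([235, 0, 458, 128], 0.27)]
turn_button [([380, 1, 458, 31], 0.57), ([257, 117, 292, 129], 0.56)]
button_knob [([256, 119, 291, 130], 0.77), ([134, 217, 222, 241], 0.54), ([236, 0, 455, 131], 0.42)]
riser_shelf [([234, 1, 460, 95], 0.63), ([234, 0, 458, 132], 0.17)]
parts_case [([228, 158, 383, 270], 0.94)]
confetti_pack [([287, 180, 349, 266], 0.71), ([221, 1, 279, 27], 0.52), ([159, 0, 379, 128], 0.25)]
turn_button [([189, 114, 224, 130], 0.91), ([288, 179, 348, 265], 0.45)]
button_knob [([186, 115, 221, 127], 0.7)]
riser_shelf [([158, 1, 381, 95], 0.6), ([538, 214, 616, 297], 0.54)]
6.2417 [0.58001058 0.05054279 0.35995729] [-0.3168206   0.80357718 -0.86604192]
```

View pics/w0.png

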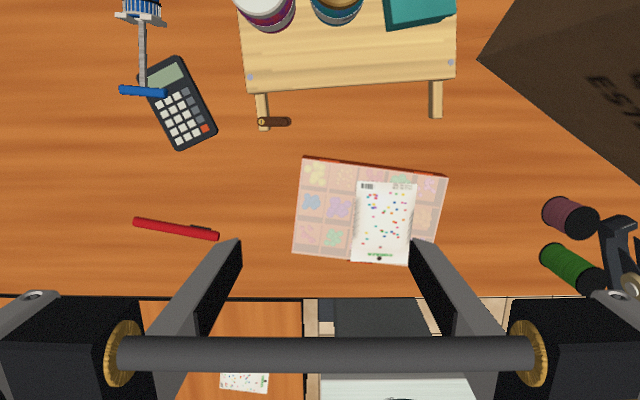

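```bash
cat > d.py <<'E'
from h import *
import pickle
for P,I,D in pickle.load(open("v1.pkl","rb")):
    C=cloud(P,D); C[D==0]=np.nan; x,y,z=C[...,0],C[...,1],C[...,2]
    hsv=cv2.cvtColor(I,cv2.COLOR_RGB2HSV)
    def rect(n,m,er=1):
        m=cv2.morphologyEx(m.astype(np.uint8),cv2.MORPH_OPEN,np.ones((3,3)))
        k,l,st,_=cv2.connectedComponentsWithStats(m)
        b=1+np.argmax(st[1:,4]); m=l==b; p=C[m][:,:2].astype(np.float32)
        r=cv2.minAreaRect(p*1000); print(n,m.sum(),"c",np.round(r[0],1),"s",np.round(r[1],1),"a",round(r[2],2),"z",np.round(np.percentile(z[m],[5,50,95]),4)); print("   ",np.round(cv2.boxPoints(r)).tolist())
    roi=(x>0.36)&(x<.64)&(y>-.12)&(y<.3)
    desk=(x>.45)&(x<.6)&(y>.25)&(y<.45); print("desk z",np.nanmedian(z[desk]))
    rect("shelf",(z>.069)&(z<.087)&(x>.62))
    rect("case",roi&(z>.025)&(z<.07))
    rect("pack",roi&(z>.046)&(z<.07))
    rect("knob",(x>.58)&(x<.68)&(y>.15)&(y<.3)&(z>.047)&(z<.068),)
    rect("button",(x>.58)&(x<.66)&(y>.15)&(y<.25)&(z>.031)&(z<.068),)
    # runners
    for nm,a in [("Lrun",(y>.2)&(y<.27)),("Rrun",(y<.02)&(y>-.08))]: rect(nm,(x>.58)&(x<.72)&(z>.02)&(z<.034)&a)
    m=(x<.3)&(x>.0)&(z>.004)&(z<.03)&(y>.1)
    lo=(hsv[...,1]<60)&(hsv[...,2]>150)&(x<.3)&(x>0)&(y>.1)&(z<.05)
    rect("otherpack",lo)
E
python3 d.py; python3 -c "
import cv2;I=cv2.imread('pics/w0.png');cv2.imwrite('pics/crop.png',cv2.resize(I[60:280,220:470],None,fx=2.6,fy=2.6,interpolation=cv2.INTER_CUBIC))"
```

```text
desk z 0.0012337143825870145
shelf 14211 c [735.6 120.1] s [103.4 268.5] a 3.83 z [0.0757 0.0773 0.0789]
    [[675.0, 251.0], [693.0, -17.0], [796.0, -10.0], [778.0, 257.0]]
case 13008 c [495.8  84.3] s [221.5 156.6] a 82.35 z [0.0342 0.0364 0.0513]
    [[403.0, -15.0], [559.0, -36.0], [588.0, 184.0], [433.0, 204.0]]
pack 2499 c [492.4  61.1] s [75.2 94.2] a 84.64 z [0.0468 0.0499 0.0529]
    [[442.0, 28.0], [536.0, 19.0], [543.0, 94.0], [449.0, 103.0]]
knob 68 c [637.6 204.9] s [11.  10.8] a 88.72 z [0.0519 0.0566 0.0583]
    [[632.0, 199.0], [643.0, 199.0], [643.0, 210.0], [632.0, 210.0]]
button 321 c [637.4 222.1] s [47.2 12.7] a 89.68 z [0.034  0.0358 0.0576]
    [[631.0, 199.0], [644.0, 198.0], [644.0, 246.0], [631.0, 246.0]]
Lrun 247 c [660.2 240.8] s [32.  14.9] a 3.75 z [0.0247 0.0271 0.0289]
    [[644.0, 247.0], [645.0, 232.0], [677.0, 234.0], [676.0, 249.0]]
Rrun 411 c [667.9 -11.2] s [52.6 15.7] a 6.46 z [0.0227 0.0268 0.0287]
    [[641.0, -6.0], [643.0, -22.0], [695.0, -16.0], [693.0, -0.0]]
otherpack 816 c [154.2 305.8] s [91.9 55.1] a 80.39 z [0.0033 0.0102 0.0133]
    
[... 531 characters left out ...]
c [638.3 205.4] s [10.5 10.3] a 74.61 z [0.0498 0.0564 0.0585]
    [[632.0, 202.0], [642.0, 199.0], [645.0, 209.0], [635.0, 212.0]]
button 327 c [638.  221.6] s [47.6 14.1] a 89.45 z [0.033  0.0356 0.0574]
    [[631.0, 198.0], [645.0, 198.0], [645.0, 245.0], [631.0, 245.0]]
Lrun 248 c [659.8 240.2] s [30.7 15. ] a 4.57 z [0.0232 0.027  0.029 ]
    [[644.0, 246.0], [645.0, 231.0], [676.0, 234.0], [675.0, 249.0]]
Rrun 416 c [667.7 -11.5] s [52.5 15.3] a 3.82 z [0.0244 0.0268 0.0285]
    [[641.0, -6.0], [642.0, -21.0], [694.0, -17.0], [693.0, -2.0]]
otherpack 630 c [127.  129.7] s [50.7 58.9] a 0.18 z [-0.0031 -0.0009  0.0005]
    [[101.0, 159.0], [102.0, 100.0], [152.0, 100.0], [152.0, 159.0]]
```

View pics/crop.png

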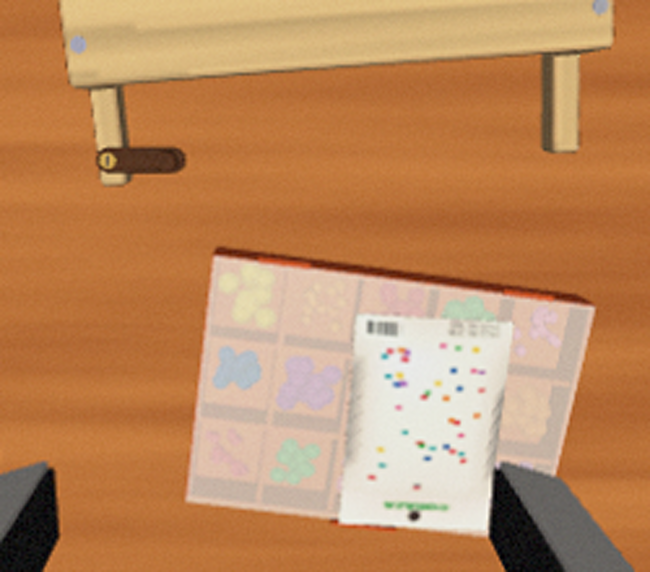

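The pack on the lid measures about 130×90 mm (long side along the case's depth) and the desk one is only about 92×55 mm. So the pack on the lid is the right one. Crop: button at (140,160), pivot screw at (107,160), case corners at (215,250) and (593,303). Now turning the button aside.

```bash
cat > geo.py <<'E'
import numpy as np
A=np.radians(3.8); ex=np.array([np.cos(A),np.sin(A)]); ey=np.array([-np.sin(A),np.cos(A)])
O=np.array([.684,.1167])
def W(x,y): return O+ex*x+ey*y      # riser -> world
def Rr(p): d=np.asarray(p)[:2]-O; return np.array([d@ex,d@ey])
PIV=W(-.0375,.1265)
def knob(th): return PIV+.034*(ey*-np.cos(th)-ex*np.sin(th))
def quat(yaw): return [0,np.cos(yaw/2),np.sin(yaw/2),0]
E
cat > e.py <<'E'
from h import *; from geo import *
import pickle
for P,I,D in pickle.load(open("v1.pkl","rb")):
    C=cloud(P,D); x,y,z=C[...,0],C[...,1],C[...,2]; hsv=cv2.cvtColor(I,cv2.COLOR_RGB2HSV)
    c=[onz(P,220+u/2.6,60+v/2.6,.045)[:2] for u,v in [(357,316),(512,322),(490,534),(340,524)]]
    print("pack corners",np.round(c,3).tolist(),np.mean(c,0)); break
m=(z>.02)&(y<-.06)&(y>-.4)&(x>.3)&(x<.62)&(D>0)
k,l,st,ce=cv2.connectedComponentsWithStats(m.astype(np.uint8))
for i in range(1,k):
    if st[i,4]>100: q=C[l==i]; print("blob",np.round(q.min(0),3),np.round(q.max(0),3))
print("piv",PIV,"knob pred",knob(0),knob(.066))
k0=np.array([.638,.2052]); q=quat(np.pi)
arm.move_pose([*k0,.22],q); arm.move_linear([*k0,.043],vel=.2)
arm.grab(); print("w",arm.sense()["gripper_width"],arm.sense()["wrist_force"])
for th in np.linspace(.066,2.6,9)[1:]: arm.move_linear([*knob(th),.043],vel=.12)
print(arm.sense()["wrist_force"],arm.sense()["gripper_width"],arm.sense()["tool_pos"])
arm.ungrasp(); p=np.array(arm.sense()["tool_pos"]); arm.move_linear(p+[0,0,.09],vel=.25)
print(arm.sense()["time_s"])
E
python3 e.py
```

```text
pack corners [[0.552, 0.102], [0.549, 0.015], [0.418, 0.018], [0.425, 0.109]] [0.48583509 0.06093809]
blob [ 0.549 -0.349  0.02 ] [ 0.62  -0.225  0.138]
blob [ 0.466 -0.263  0.02 ] [ 0.52  -0.207  0.066]
blob [ 0.448 -0.348  0.02 ] [ 0.491 -0.306  0.049]
blob [ 0.391 -0.266  0.02 ] [ 0.439 -0.216  0.101]
blob [ 0.354 -0.369  0.02 ] [ 0.432 -0.347  0.064]
piv [0.6381988  0.24043661] knob pred [0.64045211 0.20651136] [0.63820976 0.20643662]
w 0.011018490121562793 [ 0.10766225  2.33490445 -0.86622118]
[-4.07885719 -1.74987105  1.82366801] 0.011036120455483868 [0.61768089 0.26758463 0.04243375]
14.8
```

```bash
cat > look.py <<'E'
from h import *; from geo import *
def look(p=(.56,.07,.36),q=(0,1,0,0),name="l",z0=.028,mv=True):
    if mv: arm.move_pose(p,list(q)); arm.sleep(.2)
    P=arm.camera_params("wrist"); I,D=arm.read_camera("wrist"); cv2.imwrite(f"pics/{name}.png",I[...,::-1])
    C=cloud(P,D); x,y,z=C[...,0],C[...,1],C[...,2]
    hsv=cv2.cvtColor(I,cv2.COLOR_RGB2HSV)
    def big(m):
        m=cv2.morphologyEx(m.astype(np.uint8),cv2.MORPH_OPEN,np.ones((3,3)))
        k,l,st,_=cv2.connectedComponentsWithStats(m); return l==1+np.argmax(st[1:,4])
    r=None
    for n,m in [("case",(z>z0)&(z<.064)&(x>.36)&(x<.72)&(y>-.12)&(y<.3)),
                ("pack",(z>.046)&(z<.064)&(x>.36)&(x<.74)&(y>-.1)&(y<.25))]:
        b=big(m); rr=cv2.minAreaRect(C[b][:,:2].astype(np.float32)*1000)
        print(n,np.round(rr[0],1),np.round(rr[1],1),round(rr[2],2),"riser",np.round(1000*Rr(np.array(rr[0])/1000),1), np.round(1000*np.array([Rr(q/1000) for q in cv2.boxPoints(rr)])).tolist())
    print("t",arm.sense()["time_s"])
E
cat > f.py <<'E'
from h import *; from geo import *; from look import look
c0=np.array([.4973,.0842]); y0=np.radians(-7.75)
p=np.array(arm.sense()["tool_pos"]); arm.move_linear([p[0]-.02,p[1],.2],vel=.25)
rc=Rr(c0); print("case riser",rc, np.degrees(y0-A))
dth=A-y0; rad=-rc[1]/(1-0)/dth   # IC distance behind
rot=lambda a:np.array([[np.cos(a),-np.sin(a)],[np.sin(a),np.cos(a)]])
half=(y0+A)/2; IC=c0-rad*np.array([np.cos(half),np.sin(half)]); print("rad",rad)
# chord along riser y: IC placed along mean heading; correct mean motion ~ riser +y
def tool(f,gap=0):
    yaw=y0+f*dth; c=IC+rot(f*dth)@(c0-IC); R=rot(yaw)
    return c+R@np.array([.008,-.118-gap]),yaw+np.pi/2,c
t,q,_=tool(0,.025); arm.move_pose([*t,.2],quat(q)); arm.move_linear([*t,.012],vel=.25)
t,q,_=tool(0,.004); arm.move_linear([*t,.012],quat(q),vel=.08)
for f in (.33,.67,1.0):
    t,q,c=tool(f); arm.move_linear([*t,.012],quat(q),vel=.05)
print("end",Rr(c),arm.sense()["wrist_force"],arm.sense()["tool_pos"])
t,q,_=tool(1,.03); arm.move_linear([*t,.012],quat(q),vel=.1); arm.move_linear([*t,.15],vel=.3)
look(name="l1")
E
python3 f.py
```

```text
case riser [-0.18844344 -0.02005521] -11.55
rad 0.09948735235888274
end [-1.88443436e-01 -3.39401753e-05] [ 2.0736288  -1.77622587  0.299104  ] [ 0.51180778 -0.01267067  0.0119724 ]
case [494.4 105.7] [157.  219.7] 3.67 riser [-189.9    1.6] [[-268.0, 112.0], [-269.0, -108.0], [-112.0, -108.0], [-111.0, 111.0]]
pack [496.5  82.7] [95.2 75.1] 7.57 riser [-189.4  -21.5] [[-239.0, 13.0], [-234.0, -62.0], [-139.0, -56.0], [-144.0, 19.0]]
t 21.9
```

View pics/l1.png

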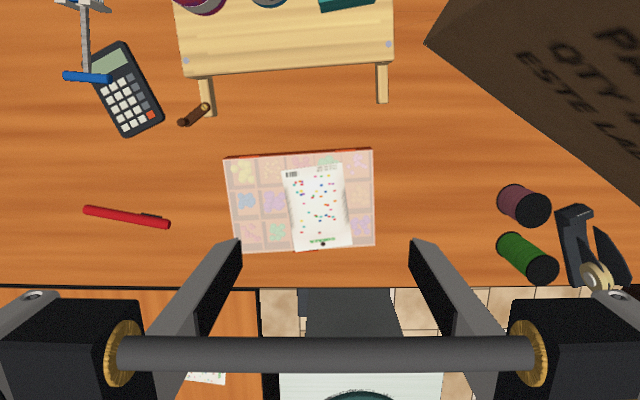

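Everything fits: the case now lies square (within 0.2°) and 1.6 mm off the bay's centreline. Picture: button aside at (193,115), case at (223–375, 148–252), pack still on the lid. Next is the push in, using two fingers astride the catch.

```bash
cat > g.py <<'E'
from h import *; from geo import *
import sys
q=quat(A+np.pi); Y=.0015
def go(x,v,z=.012,Y=Y): arm.move_linear([*W(x,Y),z],q,vel=v)
arm.move_pose([*W(-.30,Y),.2],q); go(-.30,.25); go(-.278,.08)
f0=np.array(arm.sense()["wrist_force"]); print("f0",np.round(f0,1))
x=-.278; ok=True
for x in [-.22,-.16,-.10,-.05,-.039]:
    go(x,.06,Y=Y*max(0,min(1,(-x-.1)/.16))); f=np.array(arm.sense()["wrist_force"])-f0; print(x,np.round(f,1))
    if np.linalg.norm(f[:2])>12: ok=False; break
while ok and x<-.028:
    x+=.001; go(x,.02,Y=0); f=np.array(arm.sense()["wrist_force"])-f0; print(round(x,4),np.round(f,1))
    if -f[:2]@ex>9: break
print(arm.sense()["time_s"])
P=arm.camera_params("side"); I,D=arm.read_camera("side"); cv2.imwrite("pics/s1.png",cv2.resize(I[110:270,160:360],None,fx=3,fy=3)[...,::-1])
E
python3 g.py
```

```text
f0 [-0.4  0.1  0.4]
-0.22 [-9.2 -1.6  7.6]
-0.16 [-8.4 -1.7  6.3]
-0.1 [-7.9 -1.1  7.4]
-0.05 [-7.1 -0.3  4.3]
-0.039 [-4.7 -0.2  2.7]
-0.038 [-7.4 -0.1  5.4]
-0.037 [-8.  -0.7  6.4]
-0.036 [-8.5 -0.8  5.8]
-0.035 [-8.6 -0.7  5.6]
-0.034 [-9.  -0.5  5.4]
-0.033 [-8.3 -1.7  4.3]
-0.032 [-10.7   0.4   6.9]
32.3417
```

View pics/s1.png

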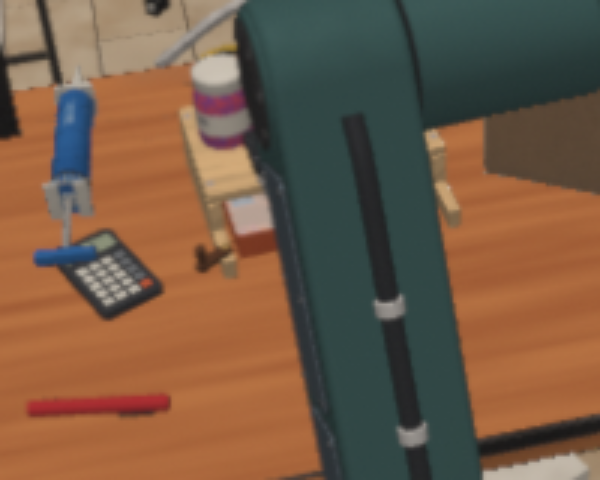

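The case is inside the mouth. Sliding friction alone is about 8 N, so my force threshold didn't prove it reached the stop. I'll creep on until the force clearly rises, then measure.

```bash
cat > i.py <<'E'
from h import *; from geo import *; from look import look
q=quat(A+np.pi)
x=Rr(arm.sense()["tool_pos"])[0]; print("x",x); x=-.032
while x<-.024:
    x+=.001; arm.move_linear([*W(x,0),.012],q,vel=.02); f=np.array(arm.sense()["wrist_force"]); print(round(x,4),np.round(f,1),np.round(Rr(arm.sense()["tool_pos"])[0],4))
    if -f[:2]@ex>20: break
arm.move_linear([*W(x-.035,0),.012],q,vel=.1); arm.move_linear([*W(-.10,0),.2],q,vel=.3)
look(p=(.57,.12,.34),name="l2")
E
python3 i.py
```

```text
x -0.035937924056286555
-0.031 [-12.6  -1.2   7.7] -0.0359
-0.03 [-15.7  -1.4   9.8] -0.0359
-0.029 [-18.3  -2.7  11.3] -0.0359
-0.028 [-19.5  -2.4  12.7] -0.0359
-0.027 [-23.   -2.7  14.9] -0.0359
case [672.8 116.2] [ 27.6 220.6] 3.86 riser [-11.2   0.3] [[-25.0, 111.0], [-25.0, -110.0], [3.0, -110.0], [2.0, 111.0]]
pack [719.  -82.8] [40.7 12.6] 37.8 riser [  21.7 -201.4] [[1.0, -208.0], [8.0, -218.0], [42.0, -195.0], [35.0, -185.0]]
t 37.9
```

View pics/l2.png

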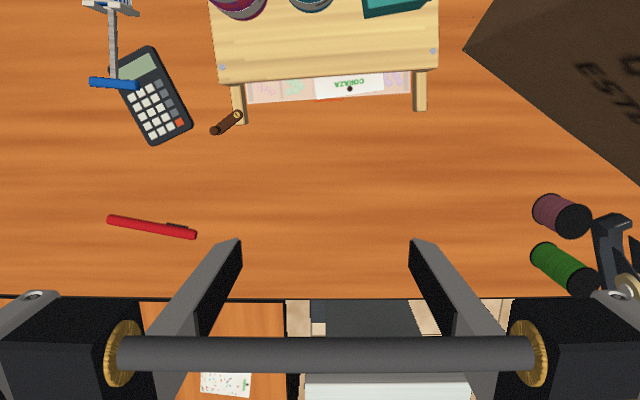

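The force rises linearly with no further movement, so the case is against the stop: front at riser x ≈ −25 mm, y ≈ 0.3 mm, square. Picture: the pack's front edge lies on the lid at (315–383, 75–100) and the knob is at (237,115). Next I'll turn the button back.

```bash
cat > j.py <<'E'
from h import *; from geo import *; from look import look
P=arm.camera_params("wrist"); I,D=arm.read_camera("wrist"); C=cloud(P,D)
def kn(C,D):
    m=(D>0)&(C[...,2]>.05)&(C[...,2]<.066)&(np.hypot(C[...,0]-PIV[0],C[...,1]-PIV[1])<.05)&(C[...,0]<.665)
    k=np.median(C[m][:,:2],0); d=k-PIV; return k,np.arctan2(-d@ex,-d@ey),np.hypot(*d),m.sum()
k,th,r,n=kn(C,D); print("knob",k,"th",th,r,n)
q=quat(np.pi)
arm.move_pose([*k,.2],q); arm.move_linear([*k,.043],vel=.2); arm.grab(); print("w",arm.sense()["gripper_width"])
for t in np.linspace(th,0.0,9)[1:]: arm.move_linear([*knob(t),.043],vel=.12)
s=arm.sense(); print(s["wrist_force"],s["tool_pos"])
arm.ungrasp(); p=np.array(arm.sense()["tool_pos"]); arm.move_linear(p+[0,0,.13],vel=.25)
look(p=(.57,.12,.34),name="l3")
P=arm.camera_params("wrist"); I,D=arm.read_camera("wrist"); print("knob",kn(cloud(P,D),D))
E
python3 j.py
```

```text
knob [0.61865233 0.26632652] th 2.5612317516438807 0.03243996987142402 75
w 0.010803385030403866
[ 2.78244206 -0.07456285 -1.042069  ] [0.64126631 0.20610288 0.04306008]
case [672.8 116.1] [ 27.7 220.5] 3.85 riser [-11.2   0.1] [[-25.0, 110.0], [-25.0, -110.0], [3.0, -110.0], [3.0, 110.0]]
pack [719.4 -82.5] [41.  13.7] 35.67 riser [  22.2 -201.1] [[1.0, -206.0], [8.0, -218.0], [43.0, -196.0], [36.0, -184.0]]
t 49.4
knob (array([0.63859709, 0.20473765]), np.float64(0.055166059734925645), np.float64(0.035701190108874556), np.int64(71))
```

View pics/l3.png

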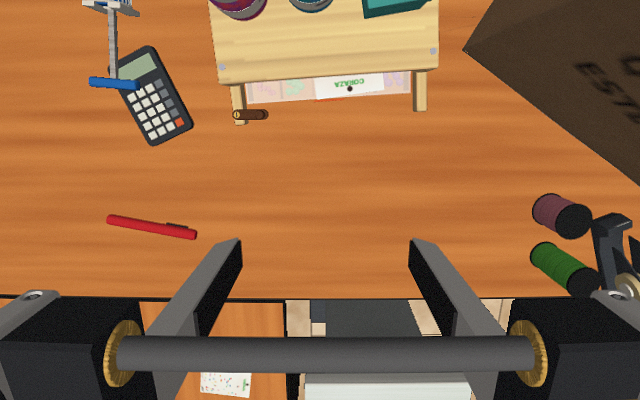

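The button lies across the mouth at (232–268, 114), at an angle of about 0.05 rad. The case is home, the pack is on its lid and the robot touches nothing.

```bash
python3 -c "
from station import arm
print(arm.close_job())"
```

```text
the job is handed in; nothing more can be done
None
```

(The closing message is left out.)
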